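# Sort spring plunger units into stiff and weak bins

### The arm

A 6-joint arm with a two-finger parallel gripper is mounted at the origin on the work surface. World frame = base frame: x ahead of the robot, y to its left, z up, the work surface at z = 0. Lengths are in m, angles in rad, forces in N, time in s.
With the tool pointing down it reaches from about 0.3 to 0.85 m from the base axis. Payload 4.2 kg.
Tool frame: the origin (TCP) lies on the centre line of the jaws, within the pads' length; the fingertips stand 11 mm ahead of it and the grasp point (between the pads) lies 8 mm behind it (arm.finger_overhang is the distance from the TCP to the fingertips, in m); z points along the fingers, y is the line along which they close (so a half turn about z gives the same grasp; the last joint's range is limited). The gripper opens to 91 mm and grips with 3 to 60 N. Pads are 32 mm wide; open, the fingers measure 118 mm over their backs; the gripper's body (76 mm by 178 mm) begins 60 mm behind the grasp point.
Start: joints at [-1.315, 0.32, 1.565, -0, 1.257, -0.02], TCP at [0.157, -0.553, 0.225] pointing down, gripper open.
Joint ranges: [-3.11, 3.11], [-0.84, 2.01], [0.21, 2.61], [-1.34, 4.49], [0.05, 2.63], [-2.56, 2.56]. Speed limits (rad/s): [2.57, 2.57, 3.14, 3.14, 3.14, 3.14].

### API

Orientations are given as a unit quaternion [x, y, z, w].
In Python, from plant import arm gives the robot as it stands.
- The arm moves only by the tool step_arm, never from a script. Its argument "increments" is a list of rows, each an object with "jaw": the closure, from -1 (fully open) to 1 (shut); "xyz": the shift along the world's x, y, z normalised to -1 to 1, where 1 is 800 mm, a list of three; "roll": the turn about the world's z normalised to -1 to 1, where 1 is 180 degrees. A call has exactly 5 rows; each row is the pose to reach, as a shift and turn from the pose commanded when the call began, turning the shorter way round; what a row does not reach only later rows make up. A row lasts 1/12 s, in which the tool goes at most 41.7 mm and 7.16 degrees, less where a joint would pass 70% of its speed; a pose out of reach is approached as far as the arm can. A call with a number of a shift or a turn outside -1 to 1 is refused whole. A call with a gripper value outside its range is refused whole. The fingers move at their own pace and stop on an object; "grip_force" is the grip in N (left out, the last holds). Time passes only in rows, so rows that repeat a pose let the fingers close, or fill a call up. It gives the time, the measured TCP pose, the force, the opening and the grip force at its end, in the units of the state.
- arm.observe(): the state, without advancing time (a new reading comes with each control period).
- arm.snapshot(name): name is "scene" or "top" or "wrist"; returns the picture (480x640x3 uint8, red, green, blue); there is no depth.
- arm.calibration(name): a dict with "K" (3x3 intrinsics, pixels), "eye" and "orientation" of the camera in the world; the wrist camera has in their place "hand_eye" (4x4, takes a point from camera to tool coordinates, whose origin is the TCP and whose axes are the flange's). Camera axes: x right, y down, z forward; pixel columns grow to the right and rows downward; lengths in m; the calibration is good to about 2 mm. A picture is of the moment at which its call begins: read the wrist's pose just before it. calibration takes no time and is no camera call.
- arm.job_done(): hands the job in; it is judged then, once.
The state is a dict: "time": time; "q": joint angles; "dq": joint speeds; "joint_torque": joint torques, N m; "position": TCP position; "ee_rot": TCP orientation; "wrist_force": force on the tool from outside, world axes, zero at the start; "moment": the same for the moment, N m; "finger_gap": finger opening in m; "finger_force": force on a finger pad.
Only numpy, scipy, OpenCV 4.12 (cv2) and the standard library are available. Lean on these libraries where they do the work, as an engineer would, in place of code of your own. Each camera call takes 0.05 s, during which the arm holds its last target. There are 200 camera calls.

### The job

Push down on the brass caps of the three look-alike spring plunger units to feel how hard each spring pushes back. Stand every stiff unit upright in the red bin and every weak one upright in the blue bin, and leave the carton, the cup and the brass coupling where they are.

Things in the scene. Friction and masses are not known exactly. Their poses are not given: they have to be found in the camera images.
- unit_a_mid (a point): One of three look-alike spring plunger units, loose, standing: aluminium case 50 mm across and 76 mm high, foot flange 64 mm across, 10 mm thick; a spring cartridge sits loose in it (keep upright), its flat brass cap, 30 mm across, sticks up in the middle. Total 100 mm high, 0.4 to 0.55 kg. Grasp the case 50 to 72 mm above the foot. This point: centre line, 50 mm above the foot and below the cap top; z up.
- unit_b_mid (a point): One of three look-alike spring plunger units, loose, standing: aluminium case 50 mm across and 76 mm high, foot flange 64 mm across, 10 mm thick; a spring cartridge sits loose in it (keep upright), its flat brass cap, 30 mm across, sticks up in the middle. Total 100 mm high, 0.4 to 0.55 kg. Grasp the case 50 to 72 mm above the foot. This point: centre line, 50 mm above the foot and below the cap top; z up.
- unit_c_mid (a point): One of three look-alike spring plunger units, loose, standing: aluminium case 50 mm across and 76 mm high, foot flange 64 mm across, 10 mm thick; a spring cartridge sits loose in it (keep upright), its flat brass cap, 30 mm across, sticks up in the middle. Total 100 mm high, 0.4 to 0.55 kg. Grasp the case 50 to 72 mm above the foot. This point: centre line, 50 mm above the foot and below the cap top; z up.
- red_bin_in (a point): The red plastic bin, for stiff units (cap does not move below 10 N; about 15 N for 7 mm, 20 N for its full 14 mm): open tray 240 mm (its x) by 150 mm (its y), 35 mm high, walls and floor 5 mm, fixed to the bench; room for three units in a row along x. This point: centre of its inner floor, 5 mm above the bench; z up. The bins may swap sides.
- blue_bin_in (a point): The blue plastic bin, for weak units (cap gives from about 3 N, 9 mm down at about 5 N, fully down, 14 mm, at 6 to 7 N): open tray 240 mm (its x) by 150 mm (its y), 35 mm high, walls and floor 5 mm, fixed to the bench; room for three units in a row along x. This point: centre of its inner floor, 5 mm above the bench; z up. The bins may swap sides.
- carton: Bystander: closed brown cardboard carton 90 x 130 x 70 mm high, loose; origin at the centre of its underside.
- cup: Bystander: white cup 72 mm across, 85 mm high, loose; origin at the centre of its underside.
- coupling: Bystander: short brass hose coupling ring, 60 mm across, 38 mm high, loose; origin at the centre of its underside.
Mind the look-alikes: they are no part of the job. What is shaped like the part that bears unit_b_mid but pink is not meant.

How it is judged:
On the way:
1. at least one cap is pushed in by 3 mm or more (value of joint any of weak_spring_1_cap, stiff_spring_cap, weak_spring_2_cap above 0.003 m), for 0.05 s.
At the end, for the whole second after the job is handed in: Each unit stands in a bin, on its floor (point 42 to 58 mm above it), upright within 0.12 rad, within 88 mm of the bin's centre along its length and 43 mm across, and so that the stiff spring is in the red bin and the weak ones in the blue bin, still inside their cases (((x of unit_a_mid in the frame of red_bin_in between -0.088 and 0.088 m and y of unit_a_mid in the frame of red_bin_in between -0.043 and 0.043 m and z of unit_a_mid in the frame of red_bin_in between 0.042 and 0.058 m) or (x of unit_a_mid in the frame of blue_bin_in between -0.088 and 0.088 m and y of unit_a_mid in the frame of blue_bin_in between -0.043 and 0.043 m and z of unit_a_mid in the frame of blue_bin_in between 0.042 and 0.058 m)) and angle between each of unit_a_mid, unit_b_mid, unit_c_mid's own z axis and vertical below 0.12 rad and ((x of unit_b_mid in the frame of red_bin_in between -0.088 and 0.088 m and y of unit_b_mid in the frame of red_bin_in between -0.043 and 0.043 m and z of unit_b_mid in the frame of red_bin_in between 0.042 and 0.058 m) or (x of unit_b_mid in the frame of blue_bin_in between -0.088 and 0.088 m and y of unit_b_mid in the frame of blue_bin_in between -0.043 and 0.043 m and z of unit_b_mid in the frame of blue_bin_in between 0.042 and 0.058 m)) and ((x of unit_c_mid in the frame of red_bin_in between -0.088 and 0.088 m and y of unit_c_mid in the frame of red_bin_in between -0.043 and 0.043 m and z of unit_c_mid in the frame of red_bin_in between 0.042 and 0.058 m) or (x of unit_c_mid in the frame of blue_bin_in between -0.088 and 0.088 m and y of unit_c_mid in the frame of blue_bin_in between -0.043 and 0.043 m and z of unit_c_mid in the frame of blue_bin_in between 0.042 and 0.058 m)) and x of weak_spring_1_c0 in the frame of blue_bin_in between -0.092 and 0.092 m and y of weak_spring_1_c0 in the frame of blue_bin_in between -0.047 and 0.047 m and z of weak_spring_1_c0 in the frame of blue_bin_in between 0.033 and 0.053 m and x of stiff_spring_c0 in the frame of red_bin_in between -0.092 and 0.092 m and y of stiff_spring_c0 in the frame of red_bin_in between -0.047 and 0.047 m and z of stiff_spring_c0 in the frame of red_bin_in between 0.033 and 0.053 m and x of weak_spring_2_c0 in the frame of blue_bin_in between -0.092 and 0.092 m and y of weak_spring_2_c0 in the frame of blue_bin_in between -0.047 and 0.047 m and z of weak_spring_2_c0 in the frame of blue_bin_in between 0.033 and 0.053 m); the robot touches nothing.
It fails at once if the carton is moved more than 30 mm or tipped over (distance of carton from where it was at the start of the episode above 0.03 m or angle between carton's own z axis and vertical above 0.5 rad).
It fails at once if the cup is moved more than 30 mm or tipped over (distance of cup from where it was at the start of the episode above 0.03 m or angle between cup's own z axis and vertical above 0.5 rad).
It fails at once if the coupling is moved more than 30 mm or tipped over (distance of coupling from where it was at the start of the episode above 0.03 m or angle between coupling's own z axis and vertical above 0.5 rad).
It also fails if it takes over 72 s, if anything falls off the work surface, if the arm or the gripper's body presses on something with over 40 N, if the wrist force passes 120 N, or if a joint passes its speed limit or range.

## Working session

There is one attempt and no reset: what is moved stays moved. The work goes in short steps, Python scripts to look and compute and a tool call to move; the robot and the scene stay as the last step left them, time stands still between calls to the robot, and variables do not carry over. Pictures are saved under pics/ and viewed, at most 10 in all, crops included, and the job is handed in when it is done.

Besides the shell and the picture viewer there is one more tool, called after "Call:" by a JSON object that holds its "op" and its "data". step_arm: Moves the arm, as the interface text tells. Its arguments: {"type":"object","properties":{"increments":{"type":"array","items":{"type":"object","properties":{"jaw":{"type":"number"},"xyz":{"type":"array","items":{"type":"number"}},"roll":{"type":"number"}}}},"grip_force":{"type":"number"}},"required":["increments"]}

```bash
mkdir -p pics
python3 - <<'E'
from plant import arm
import cv2
for n in ("top","scene"):
    im=arm.snapshot(n); cv2.imwrite(f"pics/{n}0.png",im[:,:,::-1])
    c=arm.calibration(n); print(n,c)
s=arm.observe(); print(s)
E
```

```text
top {'K': array([[434.64489932,   0.        , 319.64327299],
       [  0.        , 434.64489932, 227.23196908],
       [  0.        ,   0.        ,   1.        ]]), 'eye': array([ 0.53155093, -0.01248957,  0.74256627]), 'orientation': array([ 0.71631747, -0.69658131,  0.01333843, -0.0385467 ])}
scene {'K': array([[454.87092928,   0.        , 324.16527243],
       [  0.        , 454.87092928, 230.45936008],
       [  0.        ,   0.        ,   1.        ]]), 'eye': array([1.08794502, 0.10236684, 0.51230558]), 'orientation': array([ 0.56616563,  0.70814698, -0.33025727, -0.26251565])}
{'time': 0.1, 'q': array([-1.31500088e+00,  3.20202945e-01,  1.56554050e+00,  2.11404928e-05,
        1.25737239e+00, -2.00371322e-02]), 'dq': array([ 1.64343644e-04, -2.07309076e-03, -2.36169488e-03,  9.51520748e-04,
       -9.02850539e-05,  1.71063465e-05]), 'joint_torque': array([ 4.23048486e-04, -4.13332951e+01, -2.32510257e+01,  7.28862570e-02,
        4.22279129e-02, -5.21228799e-05]), 'position': array([ 0.15647987, -0.55285979,  0.22422512]), 'ee_rot': array([ 9.90504775e-01,  1.37476216e-01, -7.95844420e-05, -7.57484313e-04]), 'wrist_force': array([-0.38116034,  0.89408298,  0.20407523]), 'moment': array([ 0.01525837, -0.01324042,  0.00980498]), 'finger_force': 0.0, 'finger_gap': 0.09117886962558013}
```

View pics/top0.png

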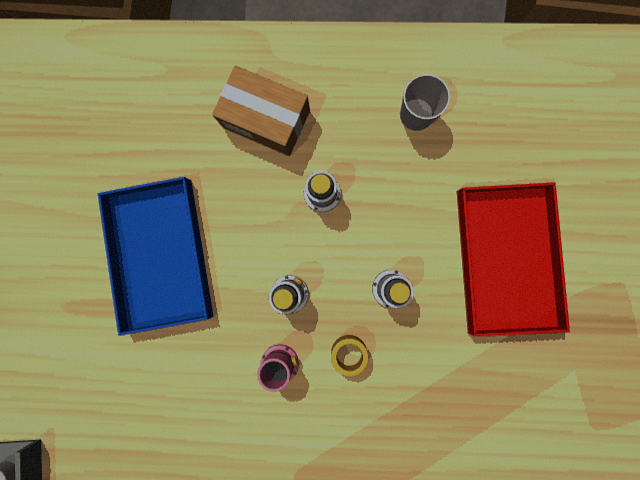

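View pics/scene0.png

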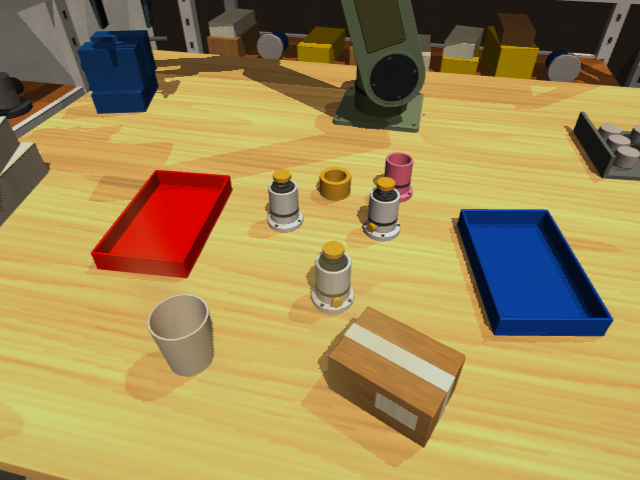

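The three brass-capped units are at top-view pixels (320,184), (283,298) and (400,293). The pink tube at (275,372) has no brass cap, so it is the decoy. The coupling ring is at (350,356), the carton at (262,110) and the cup at (425,100). Blue bin is on the left, red on the right. Next I measure and check a crop.

```bash
cat > h.py <<'E'
import numpy as np, cv2
from scipy.spatial.transform import Rotation as R
from plant import arm
def ray(px,z,n="top"):
    c=arm.calibration(n); d=R.from_quat(c["orientation"]).apply(np.linalg.solve(c["K"],[px[0],px[1],1.]))
    e=c["eye"]; return e+d*(z-e[2])/d[2]
def blobs(mask,amin):
    n,l,st,ce=cv2.connectedComponentsWithStats(mask.astype(np.uint8))
    return [(st[i],ce[i],l==i) for i in range(1,n) if st[i][4]>amin]
E
python3 - <<'E'
from h import *
im=cv2.imread("pics/top0.png"); hsv=cv2.cvtColor(im,cv2.COLOR_BGR2HSV).astype(int)
H,S,V=hsv[...,0],hsv[...,1],hsv[...,2]
for st,ce,m in blobs((H>18)&(H<30)&(S>190)&(V>90),60): print("brass",st,ce.round(1),ray(ce,0.1).round(4))
# foot check: whole-unit lower ring
for n,m in (("blue",(H>100)&(H<130)&(S>150)),("red",((H<4)|(H>176))&(S>200))):
    b=max(blobs(m,1000),key=lambda b:b[0][4]); cn=cv2.findContours(b[2].astype(np.uint8),0,2)[0][0]
    q=cv2.approxPolyDP(cv2.convexHull(cn),8,True)[:,0]
    print(n,len(q)); 
    for p in q: print(p,"rim",ray(p,.035)[:2].round(3))
    r=cv2.minAreaRect(np.array([ray(p,.035)[:2] for p in q],np.float32)); print(r)
for nm,p in (("carton",(262,110)),("cup",(425,95)),("pink",(275,372)),("coup",(350,356))): print(nm,ray(p,.07)[:2].round(3))
cv2.imwrite("pics/crop0.png",cv2.resize(im[150:410,220:440],None,fx=2.3,fy=2.3,interpolation=2))
E
```

```text
blue 4
[184 177] rim [0.661 0.242]
[212 315] rim [0.436 0.184]
[118 334] rim [0.4   0.337]
[ 98 193] rim [0.631 0.386]
((0.532719075679779, 0.2874515652656555), (0.23576617240905762, 0.1571928858757019), 13.147300720214844)
red 4
[554 183] rim [ 0.665 -0.363]
[569 331] rim [ 0.43  -0.384]
[474 335] rim [ 0.419 -0.236]
[457 192] rim [ 0.647 -0.208]
((0.5386937260627747, -0.29943984746932983), (0.23578859865665436, 0.15601909160614014), 6.758179664611816)
carton [0.765 0.109]
cup [ 0.794 -0.148]
pink [0.358 0.074]
coup [ 0.386 -0.04 ]
```

View pics/crop0.png

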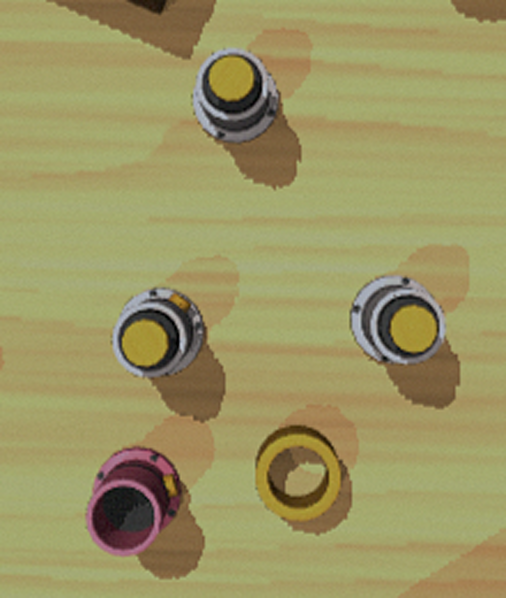

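The crop confirms it: three silver units with flat brass caps at (320,184), (283,300) and (400,293). The pink one is a hollow tube at (275,372), and the ring is the coupling.

Run:
```python
from h import *
im=cv2.imread("pics/top0.png"); hsv=cv2.cvtColor(im,cv2.COLOR_BGR2HSV).astype(int)
print(hsv[184,320],hsv[298,283])
for p in ((320,184),(283,299),(400,293)):
    m=np.zeros(im.shape[:2],bool); y,x=p[1],p[0]
    w=hsv[y-16:y+16,x-16:x+16]; m[y-16:y+16,x-16:x+16]=(abs(w[...,0]-hsv[y,x][0])<6)&(w[...,1]>170)&(w[...,2]>90)
    b=max(blobs(m,20),key=lambda b:b[0][4]); print(b[0],b[1].round(1),ray(b[1],.1).round(4))
s=arm.observe();print(s['position'],R.from_quat(s['ee_rot']).as_matrix().round(3))
```

```text
[ 25 173 165] [ 26 164 165]
[312 174  18  20 188] [320.6 184. ] [0.6433 0.0116 0.1   ]
[273 289  20  20 181] [282.7 298.3] [0.4724 0.0624 0.1   ]
[390 283  20  20 202] [399.8 292.9] [ 0.4857 -0.1085  0.1   ]
[ 0.15647987 -0.55285979  0.22422512] [[ 0.962  0.272 -0.   ]
 [ 0.272 -0.962  0.001]
 [ 0.    -0.002 -1.   ]]
```

Call:
{"op": "step_arm", "data": {"increments": [{"xyz": [0.0274, 0.037, -0.006], "roll": -0.006, "jaw": 1}, {"xyz": [0.0549, 0.0741, -0.012], "roll": -0.012, "jaw": 1}, {"xyz": [0.0823, 0.1111, -0.018], "roll": -0.018, "jaw": 1}, {"xyz": [0.1098, 0.1482, -0.025], "roll": -0.024, "jaw": 1}, {"xyz": [0.1372, 0.1852, -0.031], "roll": -0.0293, "jaw": 1}]}}

```text
time: 0.52
position: [0.2668, -0.4034, 0.1995]
ee_rot: [0.996, 0.091, -0.0, -0.0]
wrist_force: [0.5, -0.2, 0.5]
finger_gap: 0.0605
finger_force: 0.0
```

Call:
{"op": "step_arm", "data": {"increments": [{"xyz": [0.0274, 0.037, -0.006], "roll": -0.006, "jaw": 1}, {"xyz": [0.0549, 0.0741, -0.012], "roll": -0.012, "jaw": 1}, {"xyz": [0.0823, 0.1111, -0.018], "roll": -0.018, "jaw": 1}, {"xyz": [0.1098, 0.1482, -0.025], "roll": -0.024, "jaw": 1}, {"xyz": [0.1372, 0.1852, -0.031], "roll": -0.0293, "jaw": 1}]}}

```text
time: 0.93
position: [0.3766, -0.2552, 0.1749]
ee_rot: [0.999, 0.045, -0.0, -0.0]
wrist_force: [0.5, -0.3, -0.2]
finger_gap: 0.0273
finger_force: 0.0
```

Call:
{"op": "step_arm", "data": {"increments": [{"xyz": [0.0274, 0.037, -0.006], "roll": -0.006, "jaw": 1}, {"xyz": [0.0549, 0.0741, -0.012], "roll": -0.012, "jaw": 1}, {"xyz": [0.0823, 0.1111, -0.018], "roll": -0.018, "jaw": 1}, {"xyz": [0.1371, 0.1851, -0.031], "roll": -0.0293, "jaw": 1}, {"xyz": [0.1371, 0.1851, -0.031], "roll": -0.0293, "jaw": 1}]}}

```text
time: 1.35
position: [0.4868, -0.1065, 0.15]
ee_rot: [1.0, -0.0, -0.0, -0.0]
wrist_force: [0.6, -0.3, -0.0]
finger_gap: 0.0004
finger_force: 0.0
```

Call:
{"op": "step_arm", "data": {"increments": [{"xyz": [-0.0013, -0.0025, -0.025], "jaw": 1}, {"xyz": [-0.0013, -0.0025, -0.045], "jaw": 1}, {"xyz": [-0.0013, -0.0025, -0.053], "jaw": 1}, {"xyz": [-0.0013, -0.0025, -0.0569], "jaw": 1}, {"xyz": [-0.0013, -0.0025, -0.0569], "jaw": 1}]}}

```text
validation failed for argument at $.in...
```

Call:
{"op": "step_arm", "data": {"increments": [{"xyz": [0, 0, 0], "jaw": 1}, {"xyz": [0, 0, 0.02], "jaw": 1}, {"xyz": [0, 0, 0.0569], "jaw": 1}, {"xyz": [-0.0042, 0.047, 0.0569], "jaw": 1}, {"xyz": [-0.0083, 0.094, 0.0569], "jaw": 1}]}}

```text
validation failed for argument at $.in...
```

Call:
{"op": "step_arm", "data": {"increments": [{"xyz": [-0.0042, 0.042, 0], "jaw": 1}, {"xyz": [-0.0083, 0.084, 0], "jaw": 1}, {"xyz": [-0.0083, 0.1196, 0], "jaw": 1}, {"xyz": [-0.0083, 0.1196, 0], "jaw": 1}, {"xyz": [-0.0083, 0.1196, 0], "jaw": 1}]}}

```text
validation failed for argument at $.in...
```

Call:
{"op": "step_arm", "data": {"increments": [{"xyz": [0, 0, -0.025], "jaw": 1}, {"xyz": [0, 0, -0.045], "jaw": 1}, {"xyz": [0, 0, -0.053], "jaw": 1}, {"xyz": [0, 0, -0.0569], "jaw": 1}, {"xyz": [0, 0, -0.0569], "jaw": 1}]}}

```text
validation failed for argument at $.in...
```

The calls were refused, most likely because `roll` was missing. Nothing moved, so I'll resend with it.

Call:
{"op": "step_arm", "data": {"increments": [{"xyz": [-0.0013, -0.0025, -0.025], "roll": 0, "jaw": 1}, {"xyz": [-0.0013, -0.0025, -0.045], "roll": 0, "jaw": 1}, {"xyz": [-0.0013, -0.0025, -0.053], "roll": 0, "jaw": 1}, {"xyz": [-0.0013, -0.0025, -0.0569], "roll": 0, "jaw": 1}, {"xyz": [-0.0013, -0.0025, -0.0569], "roll": 0, "jaw": 1}]}}

```text
time: 1.77
position: [0.4849, -0.1107, 0.1052]
ee_rot: [1.0, -0.001, 0.0, -0.0]
wrist_force: [0.3, 1.9, 3.7]
finger_gap: 0.0006
finger_force: 2.0
```

Call:
{"op": "step_arm", "data": {"increments": [{"xyz": [0, 0, 0.02], "roll": 0, "jaw": 1}, {"xyz": [0, 0, 0.0569], "roll": 0, "jaw": 1}, {"xyz": [-0.004, 0.045, 0.0569], "roll": 0, "jaw": 1}, {"xyz": [-0.008, 0.09, 0.0569], "roll": 0, "jaw": 1}, {"xyz": [-0.012, 0.135, 0.0569], "roll": 0, "jaw": 1}]}}

```text
time: 2.18
position: [0.4751, -0.0029, 0.1519]
ee_rot: [1.0, -0.002, 0.001, 0.0]
wrist_force: [0.8, 0.2, 0.3]
finger_gap: 0.0005
finger_force: 0.0
```

Call:
{"op": "step_arm", "data": {"increments": [{"xyz": [-0.0034, 0.045, 0], "roll": 0, "jaw": 1}, {"xyz": [-0.0034, 0.0811, 0], "roll": 0, "jaw": 1}, {"xyz": [-0.0034, 0.0811, 0], "roll": 0, "jaw": 1}, {"xyz": [-0.0034, 0.0811, -0.025], "roll": 0, "jaw": 1}, {"xyz": [-0.0034, 0.0811, -0.045], "roll": 0, "jaw": 1}]}}

```text
time: 2.6
position: [0.473, 0.0617, 0.1152]
ee_rot: [1.0, 0.0, 0.001, 0.0]
wrist_force: [-0.3, -0.4, -0.0]
finger_gap: 0.0006
finger_force: 0.0
```

Call:
{"op": "step_arm", "data": {"increments": [{"xyz": [0, 0, -0.005], "roll": 0, "jaw": 1}, {"xyz": [0, 0, -0.009], "roll": 0, "jaw": 1}, {"xyz": [0, 0, -0.0119], "roll": 0, "jaw": 1}, {"xyz": [0, 0, -0.0119], "roll": 0, "jaw": 1}, {"xyz": [0, 0, -0.0119], "roll": 0, "jaw": 1}]}}

```text
time: 3.02
position: [0.4726, 0.0616, 0.1058]
ee_rot: [1.0, -0.0, 0.0, 0.0]
wrist_force: [-2.2, 0.3, 2.3]
finger_gap: 0.0006
finger_force: 1.7
```

Call:
{"op": "step_arm", "data": {"increments": [{"xyz": [0, 0, -0.003], "roll": 0, "jaw": 1}, {"xyz": [0, 0, -0.005], "roll": 0, "jaw": 1}, {"xyz": [0, 0, -0.005], "roll": 0, "jaw": 1}, {"xyz": [0, 0, -0.005], "roll": 0, "jaw": 1}, {"xyz": [0, 0, -0.005], "roll": 0, "jaw": 1}]}}

```text
time: 3.43
position: [0.4725, 0.0619, 0.1012]
ee_rot: [1.0, -0.0, 0.0, 0.0]
wrist_force: [-1.7, -1.0, 4.6]
finger_gap: 0.0004
finger_force: 2.4
```

Call:
{"op": "step_arm", "data": {"increments": [{"xyz": [0, 0, 0.025], "roll": 0, "jaw": 1}, {"xyz": [0, 0, 0.0619], "roll": 0, "jaw": 1}, {"xyz": [0.043, -0.0128, 0.0619], "roll": 0, "jaw": 1}, {"xyz": [0.086, -0.0256, 0.0619], "roll": 0, "jaw": 1}, {"xyz": [0.129, -0.0384, 0.0619], "roll": 0, "jaw": 1}]}}

```text
time: 3.85
position: [0.5774, 0.0312, 0.1513]
ee_rot: [1.0, 0.0, 0.001, -0.0]
wrist_force: [0.5, -0.2, 0.5]
finger_gap: 0.0005
finger_force: 0.0
```

Call:
{"op": "step_arm", "data": {"increments": [{"xyz": [0.043, -0.0128, 0], "roll": 0, "jaw": 1}, {"xyz": [0.0846, -0.0251, 0], "roll": 0, "jaw": 1}, {"xyz": [0.0846, -0.0251, 0], "roll": 0, "jaw": 1}, {"xyz": [0.0846, -0.0251, -0.025], "roll": 0, "jaw": 1}, {"xyz": [0.0846, -0.0251, -0.045], "roll": 0, "jaw": 1}]}}

```text
time: 4.27
position: [0.6442, 0.0112, 0.1135]
ee_rot: [1.0, -0.0, 0.001, -0.0]
wrist_force: [0.1, -0.1, -0.1]
finger_gap: 0.0005
finger_force: 0.0
```

Call:
{"op": "step_arm", "data": {"increments": [{"xyz": [0, 0, -0.005], "roll": 0, "jaw": 1}, {"xyz": [0, 0, -0.009], "roll": 0, "jaw": 1}, {"xyz": [0, 0, -0.0119], "roll": 0, "jaw": 1}, {"xyz": [0, 0, -0.0119], "roll": 0, "jaw": 1}, {"xyz": [0, 0, -0.0119], "roll": 0, "jaw": 1}]}}

```text
time: 4.68
position: [0.6439, 0.0113, 0.1077]
ee_rot: [1.0, -0.0, 0.002, 0.0]
wrist_force: [-2.7, -0.9, 12.0]
finger_gap: 0.0002
finger_force: 6.0
```

U1 pushes back with 12 N, so it is stiff. U2 and U3 are weak. Now I open the gripper, descend on U1 and grip.

Call:
{"op": "step_arm", "data": {"increments": [{"xyz": [0, 0, 0.0256], "roll": 0, "jaw": -1}, {"xyz": [0, 0, 0.0256], "roll": 0, "jaw": -1}, {"xyz": [0, 0, 0.0256], "roll": 0, "jaw": -1}, {"xyz": [0, 0, 0.0256], "roll": 0, "jaw": -1}, {"xyz": [0, 0, 0.0256], "roll": 0, "jaw": -1}], "grip_force": 25}}

```text
time: 5.1
position: [0.6426, 0.0113, 0.1244]
ee_rot: [1.0, -0.0, -0.001, 0.0]
wrist_force: [-0.2, 0.4, -0.2]
finger_gap: 0.031
finger_force: 0.0
```

Call:
{"op": "step_arm", "data": {"increments": [{"xyz": [0, 0, 0], "roll": 0, "jaw": -1}, {"xyz": [0, 0, 0], "roll": 0, "jaw": -1}, {"xyz": [0, 0, 0], "roll": 0, "jaw": -1}, {"xyz": [0, 0, 0], "roll": 0, "jaw": -1}, {"xyz": [0, 0, 0], "roll": 0, "jaw": -1}]}}

```text
time: 5.52
position: [0.6433, 0.0112, 0.1253]
ee_rot: [1.0, -0.0, -0.0, 0.0]
wrist_force: [0.5, -1.3, -0.4]
finger_gap: 0.064
finger_force: 0.0
```

Call:
{"op": "step_arm", "data": {"increments": [{"xyz": [0, 0, 0], "roll": 0, "jaw": -1}, {"xyz": [0, 0, 0], "roll": 0, "jaw": -1}, {"xyz": [0, 0, 0], "roll": 0, "jaw": -1}, {"xyz": [0, 0, 0], "roll": 0, "jaw": -1}, {"xyz": [0, 0, 0], "roll": 0, "jaw": -1}]}}

```text
time: 5.93
position: [0.6433, 0.0112, 0.1256]
ee_rot: [1.0, -0.0, 0.0, 0.0]
wrist_force: [0.8, -0.1, 0.3]
finger_gap: 0.0911
finger_force: 0.0
```

Call:
{"op": "step_arm", "data": {"increments": [{"xyz": [0, 0, -0.025], "roll": 0, "jaw": -1}, {"xyz": [0, 0, -0.055], "roll": 0, "jaw": -1}, {"xyz": [0, 0, -0.08], "roll": 0, "jaw": -1}, {"xyz": [0, 0, -0.09], "roll": 0, "jaw": -1}, {"xyz": [0, 0, -0.09], "roll": 0, "jaw": 1}]}}

```text
time: 6.35
position: [0.6418, 0.0112, 0.0513]
ee_rot: [1.0, -0.0, -0.002, 0.0]
wrist_force: [-0.2, -0.1, 0.5]
finger_gap: 0.0872
finger_force: 0.0
```

Call:
{"op": "step_arm", "data": {"increments": [{"xyz": [0, 0, 0], "roll": 0, "jaw": 1}, {"xyz": [0, 0, 0], "roll": 0, "jaw": 1}, {"xyz": [0, 0, 0], "roll": 0, "jaw": 1}, {"xyz": [0, 0, 0], "roll": 0, "jaw": 1}, {"xyz": [0, 0, 0], "roll": 0, "jaw": 1}]}}

```text
time: 6.77
position: [0.6438, 0.0112, 0.0545]
ee_rot: [1.0, -0.0, 0.001, 0.0]
wrist_force: [0.3, 1.3, 0.3]
finger_gap: 0.0542
finger_force: 0.0
```

Call:
{"op": "step_arm", "data": {"increments": [{"xyz": [0, 0, 0], "roll": 0, "jaw": 1}, {"xyz": [0, 0, 0], "roll": 0, "jaw": 1}, {"xyz": [0, 0, 0], "roll": 0, "jaw": 1}, {"xyz": [0, 0, 0], "roll": 0, "jaw": 1}, {"xyz": [0, 0, 0], "roll": 0, "jaw": 1}]}}

```text
time: 7.18
position: [0.6438, 0.0116, 0.0544]
ee_rot: [1.0, -0.0, 0.001, -0.0]
wrist_force: [-0.6, 2.7, 6.0]
finger_gap: 0.0494
finger_force: 25.0
```

Call:
{"op": "step_arm", "data": {"increments": [{"xyz": [0, 0, 0.015], "roll": 0, "jaw": 1}, {"xyz": [0, 0, 0.04], "roll": 0, "jaw": 1}, {"xyz": [0, 0, 0.07], "roll": 0, "jaw": 1}, {"xyz": [0, 0, 0.1], "roll": 0, "jaw": 1}, {"xyz": [0, 0, 0.12], "roll": 0, "jaw": 1}]}}

```text
time: 7.6
position: [0.6432, 0.0107, 0.151]
ee_rot: [1.0, -0.0, 0.0, 0.0]
wrist_force: [-0.0, -0.2, -4.1]
finger_gap: 0.0494
finger_force: 25.0
```

Call:
{"op": "step_arm", "data": {"increments": [{"xyz": [-0.006, -0.018, 0], "roll": 0, "jaw": 1}, {"xyz": [-0.016, -0.05, 0], "roll": 0, "jaw": 1}, {"xyz": [-0.028, -0.085, 0], "roll": 0, "jaw": 1}, {"xyz": [-0.04, -0.12, 0], "roll": 0, "jaw": 1}, {"xyz": [-0.052, -0.155, 0], "roll": 0, "jaw": 1}]}}

```text
time: 8.02
position: [0.5992, -0.1147, 0.1476]
ee_rot: [1.0, 0.0, -0.002, 0.0]
wrist_force: [0.9, -0.2, -4.5]
finger_gap: 0.0499
finger_force: 25.0
```

Call:
{"op": "step_arm", "data": {"increments": [{"xyz": [-0.012, -0.036, 0], "roll": 0, "jaw": 1}, {"xyz": [-0.024, -0.072, 0], "roll": 0, "jaw": 1}, {"xyz": [-0.036, -0.108, 0], "roll": 0, "jaw": 1}, {"xyz": [-0.048, -0.144, 0], "roll": 0, "jaw": 1}, {"xyz": [-0.058, -0.18, 0], "roll": 0, "jaw": 1}]}}

```text
time: 8.43
position: [0.5523, -0.2585, 0.1477]
ee_rot: [1.0, -0.0, -0.002, -0.0]
wrist_force: [0.2, 0.2, -4.9]
finger_gap: 0.049
finger_force: 25.0
```

Call:
{"op": "step_arm", "data": {"increments": [{"xyz": [-0.01, -0.03, 0], "roll": 0, "jaw": 1}, {"xyz": [-0.02, -0.05, 0], "roll": 0, "jaw": 1}, {"xyz": [-0.02, -0.058, 0], "roll": 0, "jaw": 1}, {"xyz": [-0.02, -0.058, 0], "roll": 0, "jaw": 1}, {"xyz": [-0.02, -0.058, 0], "roll": 0, "jaw": 1}]}}

```text
time: 8.85
position: [0.5385, -0.3029, 0.1484]
ee_rot: [1.0, -0.001, -0.001, -0.001]
wrist_force: [0.7, 0.2, -4.7]
finger_gap: 0.0495
finger_force: 25.0
```

Call:
{"op": "step_arm", "data": {"increments": [{"xyz": [0, 0, -0.03], "roll": 0, "jaw": 1}, {"xyz": [0, 0, -0.065], "roll": 0, "jaw": 1}, {"xyz": [0, 0, -0.09], "roll": 0, "jaw": 1}, {"xyz": [0, 0, -0.102], "roll": 0, "jaw": 1}, {"xyz": [0, 0, -0.11], "roll": 0, "jaw": 1}]}}

```text
time: 9.27
position: [0.5388, -0.3016, 0.0598]
ee_rot: [1.0, 0.001, -0.001, -0.001]
wrist_force: [-0.2, -0.8, -4.0]
finger_gap: 0.0492
finger_force: 25.0
```

Call:
{"op": "step_arm", "data": {"increments": [{"xyz": [0, 0, 0], "roll": 0, "jaw": 1}, {"xyz": [0, 0, 0], "roll": 0, "jaw": 1}, {"xyz": [0, 0, 0], "roll": 0, "jaw": 1}, {"xyz": [0, 0, 0], "roll": 0, "jaw": 1}, {"xyz": [0, 0, 0], "roll": 0, "jaw": 1}]}}

```text
time: 9.68
position: [0.5398, -0.3035, 0.0625]
ee_rot: [1.0, -0.0, 0.001, 0.001]
wrist_force: [-0.2, 0.1, -5.5]
finger_gap: 0.0494
finger_force: 25.0
```

Call:
{"op": "step_arm", "data": {"increments": [{"xyz": [0, 0, -0.002], "roll": 0, "jaw": 1}, {"xyz": [0, 0, -0.004], "roll": 0, "jaw": 1}, {"xyz": [0, 0, -0.005], "roll": 0, "jaw": 1}, {"xyz": [0, 0, -0.005], "roll": 0, "jaw": 1}, {"xyz": [0, 0, -0.005], "roll": 0, "jaw": 1}]}}

```text
time: 10.1
position: [0.5397, -0.3035, 0.0594]
ee_rot: [1.0, -0.0, 0.001, 0.0]
wrist_force: [-2.8, 0.6, 5.4]
finger_gap: 0.0492
finger_force: 25.0
```

Call:
{"op": "step_arm", "data": {"increments": [{"xyz": [0, 0, 0], "roll": 0, "jaw": -1}, {"xyz": [0, 0, 0], "roll": 0, "jaw": -1}, {"xyz": [0, 0, 0], "roll": 0, "jaw": -1}, {"xyz": [0, 0, 0], "roll": 0, "jaw": -1}, {"xyz": [0, 0, 0], "roll": 0, "jaw": -1}]}}

```text
time: 10.52
position: [0.5394, -0.3032, 0.0575]
ee_rot: [1.0, -0.0, 0.0, 0.0]
wrist_force: [0.5, 0.4, 0.0]
finger_gap: 0.0797
finger_force: 0.0
```

Call:
{"op": "step_arm", "data": {"increments": [{"xyz": [0, 0, 0], "roll": 0, "jaw": -1}, {"xyz": [0, 0, 0.02], "roll": 0, "jaw": -1}, {"xyz": [0, 0, 0.05], "roll": 0, "jaw": -1}, {"xyz": [0, 0, 0.085], "roll": 0, "jaw": -1}, {"xyz": [0, 0, 0.116], "roll": 0, "jaw": -1}]}}

```text
time: 10.93
position: [0.5393, -0.3032, 0.1514]
ee_rot: [1.0, -0.0, -0.0, 0.0]
wrist_force: [-0.7, -0.1, 0.1]
finger_gap: 0.0911
finger_force: 0.0
```

Call:
{"op": "step_arm", "data": {"increments": [{"xyz": [-0.012, 0.046, 0], "roll": 0, "jaw": -1}, {"xyz": [-0.025, 0.092, 0], "roll": 0, "jaw": -1}, {"xyz": [-0.038, 0.138, 0], "roll": 0, "jaw": -1}, {"xyz": [-0.051, 0.184, 0], "roll": 0, "jaw": -1}, {"xyz": [-0.062, 0.225, 0], "roll": 0, "jaw": -1}]}}

```text
time: 11.35
position: [0.4885, -0.1213, 0.1503]
ee_rot: [1.0, -0.0, -0.0, -0.0]
wrist_force: [-0.1, 0.3, -0.9]
finger_gap: 0.0916
finger_force: 0.0
```

Call:
{"op": "step_arm", "data": {"increments": [{"xyz": [-0.005, 0.0179, 0], "roll": 0, "jaw": -1}, {"xyz": [-0.005, 0.0179, -0.02], "roll": 0, "jaw": -1}, {"xyz": [-0.005, 0.0179, -0.031], "roll": 0, "jaw": -1}, {"xyz": [-0.005, 0.0179, -0.031], "roll": 0, "jaw": -1}, {"xyz": [-0.005, 0.0179, -0.031], "roll": 0, "jaw": -1}]}}

```text
time: 11.77
position: [0.4856, -0.1092, 0.1251]
ee_rot: [1.0, -0.0, -0.001, -0.0]
wrist_force: [0.8, -0.3, -0.2]
finger_gap: 0.0908
finger_force: 0.0
```

Run:
```python
from h import *
im=arm.snapshot("top"); cv2.imwrite("pics/top1.png",im[:,:,::-1])
```

```text
(no output)
```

View pics/top1.png

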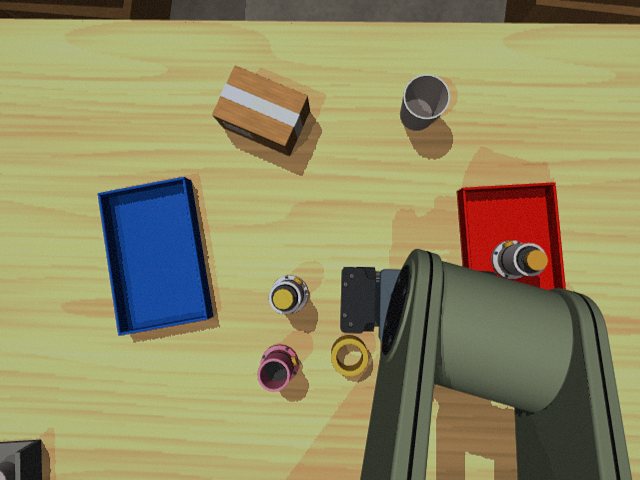

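The stiff unit stands upright in the red bin at about (518,260). The carton, cup and coupling haven't moved. Next is U3.

Call:
{"op": "step_arm", "data": {"increments": [{"xyz": [0, 0, -0.025], "roll": 0, "jaw": -1}, {"xyz": [0, 0, -0.055], "roll": 0, "jaw": -1}, {"xyz": [0, 0, -0.08], "roll": 0, "jaw": -1}, {"xyz": [0, 0, -0.09], "roll": 0, "jaw": -1}, {"xyz": [0, 0, -0.09], "roll": 0, "jaw": 1}]}}

```text
time: 12.23
position: [0.4849, -0.1091, 0.0522]
ee_rot: [1.0, -0.001, -0.002, -0.0]
wrist_force: [-1.1, 0.6, -0.5]
finger_gap: 0.0871
finger_force: 0.0
```

Call:
{"op": "step_arm", "data": {"increments": [{"xyz": [0, 0, 0], "roll": 0, "jaw": 1}, {"xyz": [0, 0, 0], "roll": 0, "jaw": 1}, {"xyz": [0, 0, 0], "roll": 0, "jaw": 1}, {"xyz": [0, 0, 0], "roll": 0, "jaw": 1}, {"xyz": [0, 0, 0], "roll": 0, "jaw": 1}]}}

```text
time: 12.65
position: [0.4862, -0.109, 0.0543]
ee_rot: [1.0, -0.0, 0.001, 0.0]
wrist_force: [0.5, 0.3, 0.3]
finger_gap: 0.0542
finger_force: 0.0
```

Call:
{"op": "step_arm", "data": {"increments": [{"xyz": [0, 0, 0], "roll": 0, "jaw": 1}, {"xyz": [0, 0, 0], "roll": 0, "jaw": 1}, {"xyz": [0, 0, 0], "roll": 0, "jaw": 1}, {"xyz": [0, 0, 0], "roll": 0, "jaw": 1}, {"xyz": [0, 0, 0], "roll": 0, "jaw": 1}]}}

```text
time: 13.07
position: [0.4861, -0.1087, 0.0542]
ee_rot: [1.0, -0.0, 0.001, -0.0]
wrist_force: [-1.1, 2.0, 5.9]
finger_gap: 0.0502
finger_force: 25.0
```

Call:
{"op": "step_arm", "data": {"increments": [{"xyz": [0, 0, 0.015], "roll": 0, "jaw": 1}, {"xyz": [0, 0, 0.045], "roll": 0, "jaw": 1}, {"xyz": [0, 0, 0.085], "roll": 0, "jaw": 1}, {"xyz": [0, 0, 0.13], "roll": 0, "jaw": 1}, {"xyz": [0, 0, 0.1625], "roll": 0, "jaw": 1}]}}

```text
time: 13.48
position: [0.4856, -0.109, 0.1851]
ee_rot: [1.0, -0.0, 0.0, 0.0]
wrist_force: [0.8, -1.3, -3.8]
finger_gap: 0.05
finger_force: 25.0
```

Call:
{"op": "step_arm", "data": {"increments": [{"xyz": [0.005, 0.02, 0], "roll": 0, "jaw": 1}, {"xyz": [0.014, 0.055, 0], "roll": 0, "jaw": 1}, {"xyz": [0.023, 0.095, 0], "roll": 0, "jaw": 1}, {"xyz": [0.033, 0.135, 0], "roll": 0, "jaw": 1}, {"xyz": [0.043, 0.175, 0], "roll": 0, "jaw": 1}]}}

```text
time: 13.9
position: [0.5193, 0.0322, 0.1824]
ee_rot: [1.0, -0.0, -0.001, 0.0]
wrist_force: [1.0, 0.3, -4.2]
finger_gap: 0.0504
finger_force: 25.0
```

Call:
{"op": "step_arm", "data": {"increments": [{"xyz": [0.01, 0.04, 0], "roll": 0, "jaw": 1}, {"xyz": [0.02, 0.08, 0], "roll": 0, "jaw": 1}, {"xyz": [0.029, 0.12, 0], "roll": 0, "jaw": 1}, {"xyz": [0.039, 0.16, 0], "roll": 0, "jaw": 1}, {"xyz": [0.049, 0.2, 0], "roll": 0, "jaw": 1}]}}

```text
time: 14.32
position: [0.5586, 0.1923, 0.182]
ee_rot: [1.0, -0.0, -0.001, 0.001]
wrist_force: [0.1, -0.2, -4.4]
finger_gap: 0.0501
finger_force: 25.0
```

Call:
{"op": "step_arm", "data": {"increments": [{"xyz": [0.01, 0.04, 0], "roll": 0, "jaw": 1}, {"xyz": [0.02, 0.08, 0], "roll": 0, "jaw": 1}, {"xyz": [0.029, 0.115, 0], "roll": 0, "jaw": 1}, {"xyz": [0.034, 0.135, 0], "roll": 0, "jaw": 1}, {"xyz": [0.034, 0.14, 0], "roll": 0, "jaw": 1}]}}

```text
time: 14.73
position: [0.5864, 0.306, 0.1814]
ee_rot: [1.0, 0.001, -0.001, 0.0]
wrist_force: [0.1, -0.0, -4.6]
finger_gap: 0.0502
finger_force: 25.0
```

Call:
{"op": "step_arm", "data": {"increments": [{"xyz": [0, 0, 0], "roll": 0, "jaw": 1}, {"xyz": [0, 0, -0.02], "roll": 0, "jaw": 1}, {"xyz": [0, 0, -0.055], "roll": 0, "jaw": 1}, {"xyz": [0, 0, -0.085], "roll": 0, "jaw": 1}, {"xyz": [0, 0, -0.105], "roll": 0, "jaw": 1}]}}

```text
time: 15.15
position: [0.5845, 0.3005, 0.0965]
ee_rot: [1.0, -0.001, -0.002, 0.002]
wrist_force: [-0.8, 0.1, -4.7]
finger_gap: 0.0499
finger_force: 25.0
```

Run:
```python
from h import *
im=arm.snapshot("scene"); cv2.imwrite("pics/scene1.png",im[:,:,::-1])
```

```text
(no output)
```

View pics/scene1.png

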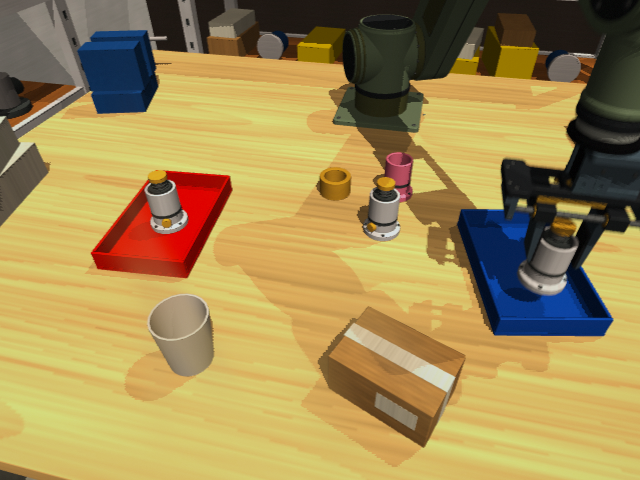

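U3 hangs upright over the far part of the blue bin, at about (545,275). The stiff unit at (168,205) stands in the red bin.

Call:
{"op": "step_arm", "data": {"increments": [{"xyz": [0, 0, -0.015], "roll": 0, "jaw": 1}, {"xyz": [0, 0, -0.03], "roll": 0, "jaw": 1}, {"xyz": [0, 0, -0.042], "roll": 0, "jaw": 1}, {"xyz": [0, 0, -0.049], "roll": 0, "jaw": 1}, {"xyz": [0, 0, -0.0525], "roll": 0, "jaw": 1}]}}

```text
time: 15.62
position: [0.5862, 0.3026, 0.0589]
ee_rot: [1.0, -0.0, -0.0, 0.001]
wrist_force: [-6.9, -3.9, 18.0]
finger_gap: 0.05
finger_force: 25.0
```

Call:
{"op": "step_arm", "data": {"increments": [{"xyz": [0, 0, 0], "roll": 0, "jaw": 1}, {"xyz": [0, 0, 0], "roll": 0, "jaw": 1}, {"xyz": [0, 0, 0], "roll": 0, "jaw": 1}, {"xyz": [0, 0, 0], "roll": 0, "jaw": 1}, {"xyz": [0, 0, 0], "roll": 0, "jaw": 1}]}}

```text
time: 16.03
position: [0.5866, 0.3029, 0.059]
ee_rot: [1.0, -0.0, 0.0, 0.0]
wrist_force: [-2.7, -3.0, 6.2]
finger_gap: 0.05
finger_force: 25.0
```

Call:
{"op": "step_arm", "data": {"increments": [{"xyz": [0, 0, 0], "roll": 0, "jaw": -1}, {"xyz": [0, 0, 0], "roll": 0, "jaw": -1}, {"xyz": [0, 0, 0], "roll": 0, "jaw": -1}, {"xyz": [0, 0, 0], "roll": 0, "jaw": -1}, {"xyz": [0, 0, 0], "roll": 0, "jaw": -1}]}}

```text
time: 16.45
position: [0.5868, 0.3033, 0.0574]
ee_rot: [1.0, -0.0, 0.0, -0.0]
wrist_force: [-0.3, 0.1, -0.2]
finger_gap: 0.0804
finger_force: 0.0
```

Call:
{"op": "step_arm", "data": {"increments": [{"xyz": [0, 0, 0], "roll": 0, "jaw": -1}, {"xyz": [0, 0, 0.02], "roll": 0, "jaw": -1}, {"xyz": [0, 0, 0.05], "roll": 0, "jaw": -1}, {"xyz": [0, 0, 0.085], "roll": 0, "jaw": -1}, {"xyz": [0, 0, 0.116], "roll": 0, "jaw": -1}]}}

```text
time: 16.87
position: [0.5866, 0.3032, 0.1514]
ee_rot: [1.0, -0.0, 0.0, 0.0]
wrist_force: [0.4, -0.1, -0.0]
finger_gap: 0.0911
finger_force: 0.0
```

Call:
{"op": "step_arm", "data": {"increments": [{"xyz": [-0.02, -0.042, 0], "roll": 0, "jaw": -1}, {"xyz": [-0.04, -0.084, 0], "roll": 0, "jaw": -1}, {"xyz": [-0.06, -0.126, 0], "roll": 0, "jaw": -1}, {"xyz": [-0.08, -0.168, 0], "roll": 0, "jaw": -1}, {"xyz": [-0.1, -0.21, 0], "roll": 0, "jaw": -1}]}}

```text
time: 17.28
position: [0.5056, 0.1338, 0.1504]
ee_rot: [1.0, 0.0, 0.0, 0.0]
wrist_force: [0.2, -0.0, 0.3]
finger_gap: 0.091
finger_force: 0.0
```

Call:
{"op": "step_arm", "data": {"increments": [{"xyz": [-0.02, -0.042, 0], "roll": 0, "jaw": -1}, {"xyz": [-0.0426, -0.085, 0], "roll": 0, "jaw": -1}, {"xyz": [-0.0426, -0.0914, 0], "roll": 0, "jaw": -1}, {"xyz": [-0.0426, -0.0914, -0.02], "roll": 0, "jaw": -1}, {"xyz": [-0.0426, -0.0914, -0.031], "roll": 0, "jaw": -1}]}}

```text
time: 17.7
position: [0.4725, 0.0615, 0.1253]
ee_rot: [1.0, -0.001, 0.0, -0.0]
wrist_force: [-0.8, 0.7, -0.2]
finger_gap: 0.0912
finger_force: 0.0
```

Call:
{"op": "step_arm", "data": {"increments": [{"xyz": [0, 0, 0], "roll": 0, "jaw": -1}, {"xyz": [0, 0, -0.03], "roll": 0, "jaw": -1}, {"xyz": [0, 0, -0.06], "roll": 0, "jaw": -1}, {"xyz": [0, 0, -0.09], "roll": 0, "jaw": -1}, {"xyz": [0, 0, -0.09], "roll": 0, "jaw": 1}]}}

```text
time: 18.12
position: [0.4698, 0.0624, 0.0501]
ee_rot: [1.0, 0.0, -0.004, 0.0]
wrist_force: [-1.1, -1.5, -1.4]
finger_gap: 0.087
finger_force: 0.0
```

Call:
{"op": "step_arm", "data": {"increments": [{"xyz": [0, 0, 0], "roll": 0, "jaw": 1}, {"xyz": [0, 0, 0], "roll": 0, "jaw": 1}, {"xyz": [0, 0, 0], "roll": 0, "jaw": 1}, {"xyz": [0, 0, 0], "roll": 0, "jaw": 1}, {"xyz": [0, 0, 0], "roll": 0, "jaw": 1}]}}

```text
time: 18.53
position: [0.4732, 0.0621, 0.0546]
ee_rot: [1.0, -0.0, 0.001, -0.0]
wrist_force: [-0.3, -0.4, -0.1]
finger_gap: 0.0539
finger_force: 0.0
```

Call:
{"op": "step_arm", "data": {"increments": [{"xyz": [0, 0, 0], "roll": 0, "jaw": 1}, {"xyz": [0, 0, 0], "roll": 0, "jaw": 1}, {"xyz": [0, 0, 0], "roll": 0, "jaw": 1}, {"xyz": [0, 0, 0], "roll": 0, "jaw": 1}, {"xyz": [0, 0, 0], "roll": 0, "jaw": 1}]}}

```text
time: 18.95
position: [0.4731, 0.0623, 0.0545]
ee_rot: [1.0, -0.0, 0.001, -0.0]
wrist_force: [-2.0, 1.4, 6.1]
finger_gap: 0.0501
finger_force: 25.0
```

Call:
{"op": "step_arm", "data": {"increments": [{"xyz": [0, 0, 0.015], "roll": 0, "jaw": 1}, {"xyz": [0, 0, 0.04], "roll": 0, "jaw": 1}, {"xyz": [0, 0, 0.075], "roll": 0, "jaw": 1}, {"xyz": [0, 0, 0.105], "roll": 0, "jaw": 1}, {"xyz": [0, 0, 0.125], "roll": 0, "jaw": 1}]}}

```text
time: 19.37
position: [0.4724, 0.0618, 0.1549]
ee_rot: [1.0, -0.0, 0.0, 0.0]
wrist_force: [0.0, 0.3, -4.6]
finger_gap: 0.0502
finger_force: 25.0
```

Call:
{"op": "step_arm", "data": {"increments": [{"xyz": [0.001, 0.015, 0], "roll": 0, "jaw": 1}, {"xyz": [0.002, 0.045, 0], "roll": 0, "jaw": 1}, {"xyz": [0.003, 0.08, 0], "roll": 0, "jaw": 1}, {"xyz": [0.004, 0.115, 0], "roll": 0, "jaw": 1}, {"xyz": [0.005, 0.15, 0], "roll": 0, "jaw": 1}]}}

```text
time: 19.78
position: [0.4749, 0.1832, 0.1517]
ee_rot: [1.0, -0.0, -0.002, 0.001]
wrist_force: [0.7, -0.6, -5.3]
finger_gap: 0.0502
finger_force: 25.0
```

Call:
{"op": "step_arm", "data": {"increments": [{"xyz": [0.001, 0.035, 0], "roll": 0, "jaw": 1}, {"xyz": [0.002, 0.07, 0], "roll": 0, "jaw": 1}, {"xyz": [0.004, 0.1, 0], "roll": 0, "jaw": 1}, {"xyz": [0.004, 0.1195, 0], "roll": 0, "jaw": 1}, {"xyz": [0.004, 0.1195, 0], "roll": 0, "jaw": 1}]}}

```text
time: 20.2
position: [0.4788, 0.2806, 0.1518]
ee_rot: [1.0, 0.001, -0.001, -0.0]
wrist_force: [-0.9, -1.0, -4.3]
finger_gap: 0.0502
finger_force: 25.0
```

Call:
{"op": "step_arm", "data": {"increments": [{"xyz": [0, 0, 0], "roll": 0, "jaw": 1}, {"xyz": [0, 0, -0.02], "roll": 0, "jaw": 1}, {"xyz": [0, 0, -0.05], "roll": 0, "jaw": 1}, {"xyz": [0, 0, -0.08], "roll": 0, "jaw": 1}, {"xyz": [0, 0, -0.1], "roll": 0, "jaw": 1}]}}

```text
time: 20.62
position: [0.478, 0.2754, 0.0711]
ee_rot: [1.0, -0.001, -0.002, 0.001]
wrist_force: [-0.7, 0.0, -6.2]
finger_gap: 0.0501
finger_force: 25.0
```

Call:
{"op": "step_arm", "data": {"increments": [{"xyz": [0, 0, -0.007], "roll": 0, "jaw": 1}, {"xyz": [0, 0, -0.012], "roll": 0, "jaw": 1}, {"xyz": [0, 0, -0.016], "roll": 0, "jaw": 1}, {"xyz": [0, 0, -0.019], "roll": 0, "jaw": 1}, {"xyz": [0, 0, -0.02], "roll": 0, "jaw": 1}]}}

```text
time: 21.03
position: [0.4803, 0.2774, 0.0595]
ee_rot: [1.0, -0.0, 0.001, -0.0]
wrist_force: [-3.0, -3.2, 8.0]
finger_gap: 0.0501
finger_force: 25.0
```

Placed. I release, rise and back off toward the middle for a clear view.

Call:
{"op": "step_arm", "data": {"increments": [{"xyz": [0, 0, 0], "roll": 0, "jaw": -1}, {"xyz": [0, 0, 0], "roll": 0, "jaw": -1}, {"xyz": [0, 0, 0], "roll": 0, "jaw": -1}, {"xyz": [0, 0, 0], "roll": 0, "jaw": -1}, {"xyz": [0, 0, 0], "roll": 0, "jaw": -1}]}}

```text
time: 21.45
position: [0.48, 0.2778, 0.058]
ee_rot: [1.0, -0.0, 0.001, -0.0]
wrist_force: [-0.3, 0.6, 1.2]
finger_gap: 0.0808
finger_force: 0.0
```

Call:
{"op": "step_arm", "data": {"increments": [{"xyz": [0, 0, 0], "roll": 0, "jaw": -1}, {"xyz": [0, 0, 0.02], "roll": 0, "jaw": -1}, {"xyz": [0, 0, 0.05], "roll": 0, "jaw": -1}, {"xyz": [0, 0, 0.09], "roll": 0, "jaw": -1}, {"xyz": [0, 0, 0.14], "roll": 0, "jaw": -1}]}}

```text
time: 21.87
position: [0.4782, 0.2769, 0.1688]
ee_rot: [1.0, -0.0, -0.002, 0.001]
wrist_force: [1.8, -0.3, 0.3]
finger_gap: 0.0913
finger_force: 0.0
```

Call:
{"op": "step_arm", "data": {"increments": [{"xyz": [-0.01, -0.045, 0.01], "roll": 0, "jaw": -1}, {"xyz": [-0.02, -0.09, 0.02], "roll": 0, "jaw": -1}, {"xyz": [-0.03, -0.135, 0.03], "roll": 0, "jaw": -1}, {"xyz": [-0.04, -0.18, 0.04], "roll": 0, "jaw": -1}, {"xyz": [-0.05, -0.225, 0.05], "roll": 0, "jaw": -1}]}}

```text
time: 22.28
position: [0.4389, 0.0962, 0.2099]
ee_rot: [1.0, 0.0, 0.0, 0.0]
wrist_force: [0.9, -0.4, 0.8]
finger_gap: 0.0916
finger_force: 0.0
```

Call:
{"op": "step_arm", "data": {"increments": [{"xyz": [0, -0.04, 0], "roll": 0, "jaw": -1}, {"xyz": [0, -0.08, 0], "roll": 0, "jaw": -1}, {"xyz": [0, -0.11, 0], "roll": 0, "jaw": -1}, {"xyz": [0, -0.11, 0], "roll": 0, "jaw": -1}, {"xyz": [0, -0.11, 0], "roll": 0, "jaw": -1}]}}

```text
time: 22.7
position: [0.4396, 0.0089, 0.2096]
ee_rot: [1.0, -0.002, 0.0, -0.0]
wrist_force: [-0.5, -0.3, 0.2]
finger_gap: 0.0911
finger_force: 0.0
```

Run:
```python
from h import *
a=arm.snapshot("top"); b=arm.snapshot("scene")
cv2.imwrite("pics/end.png",cv2.resize(np.vstack([a[20:400],b[100:460]])[:,:,::-1],(512,592)))
```

```text
(no output)
```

View pics/end.png

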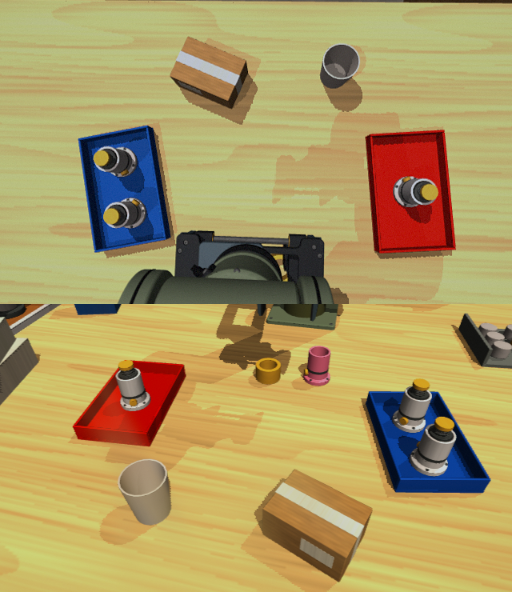

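The picture shows two weak units upright in the blue bin at about (120,160) and (128,213), and the stiff one upright in the red bin at (415,192). The bystanders are unmoved and the gripper is free.

```bash
python3 -c "
from plant import arm
print(arm.job_done())"
```

```text
the job is handed in; nothing more can be done
None
```

I handed the job in at about 23 s: the stiff unit (12 N push-back) stands upright in the red bin, both weak units stand upright in the blue bin, and the last picture shows the carton, cup and coupling where they were; no verdict came back.

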